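Clamp the stoneware jar and twist off its tight lid

ROBOT

A 6-joint arm with a two-finger parallel gripper is mounted at the origin on the work surface. World frame = base frame: x ahead of the robot, y to its left, z up, the work surface at z = 0. Lengths are in m, angles in degrees, forces in N, time in s.
With the tool pointing down it reaches from about 0.4 to 0.825 m from the base axis. Payload 7 kg.
Tool frame: the origin (TCP) lies at the very end of the fingers, on their centre line; the grasp point (between the pads) lies 19 mm behind it; z points along the fingers, y is the direction in which the jaws open and shut (so a half turn about z gives the same grasp; the last joint's range is limited). The gripper opens to 88 mm and grips with 3 to 60 N. Pads are 19 mm wide; open, the fingers measure 130 mm over their backs; the gripper's body (78 mm by 193 mm) begins 47 mm behind the grasp point.
Start: joints at [90.017, 20.546, 0.682, 0, -70.136, -16.507], TCP at [0.192, 0.647, 0.227] pointing down, gripper open.
Joint ranges: [-176.03, 176.03], [-82.01, 121.73], [-58.28, 71.71], [-173.87, 95.51], [-174.79, -0.11], [-173.66, 173.66]. Speed limits (degrees/s): [136.94, 136.94, 172.46, 180, 180, 180].

INTERFACE

Orientations are given as [roll, pitch, yaw] about the fixed x, y, z axes, in that order (R = Rz(yaw) Ry(pitch) Rx(roll)).
In Python, from plant import telemetry, optics, ctrl gives the robot as it stands.
- The arm moves only by the tool servo_tool, never from a script. Its argument "rows" is a list of rows, each a list of 3 entries, a list of its own where there are three numbers: the shift along the tool's x, y, z in m, then the turn, a rotation vector about the tool's x, y, z in units of 6 degrees (1.0 is 6 degrees), then the closure, from 0 (fully open) to 1 (shut). A call has 1 to 20 rows; each row shifts and turns the commanded pose from where the row before left it, along the tool's axes as they then stand; what a row does not reach is not made up. A row lasts 1/12 s, in which the tool goes at most 41.7 mm and 7.16 degrees, less where a joint would pass 70% of its speed; a pose out of reach is approached as far as the arm can. A call is refused whole if a number of a shift passes 0.0417 or a number of a turn 1, either way. A call with a gripper value outside its range is refused whole. The fingers move at their own pace and stop on an object; the grip force is fixed at half the most. Time passes only in rows, so rows that do not move let the fingers close. It gives the time, the measured TCP pose, the force and the opening at its end, in the units of the state.
- telemetry.get_obs(): the state, without advancing time (a new reading comes with each control period).
- optics.snapshot(name): name is "scene" or "top"; returns the picture (384x512x3 uint8, red, green, blue); there is no depth.
- optics.camera_info(name): a dict with "mtx" (3x3 intrinsics, pixels), "D" ([k1, k2, p1, p2, k3] as OpenCV has them; the pictures are not rectified), "rvec" (rotation vector, rad) and "tvec" (3), from world to camera coordinates, as OpenCV has them. Camera axes: x right, y down, z forward; pixel columns grow to the right and rows downward; lengths in m; the calibration is good to about 2 mm. A picture is of the moment at which its call begins. camera_info takes no time and is no camera call.
- ctrl.close_job(): hands the job in, once; it reports no verdict.
The state is a dict: "clock": time; "joint_pos": joint angles; "qvel": joint speeds; "tau": joint torques, N m; "tool_pos": TCP position; "orientation": TCP orientation; "force": force on the tool from outside, world axes, zero at the start; "moment": the same for the moment, N m; "opening": finger opening in m.
Only numpy, scipy, OpenCV 4.12 (cv2) and the standard library are available. Lean on these libraries where they do the work, as an engineer would, in place of code of your own. Each camera call takes 0.05 s, during which the arm holds its last target.

TASK

Swing the quarter-turn handle of the jar holder clockwise (seen from above) fully to its closed stop, so that the jar is clamped and cannot spin. Then grip the tight steel lid, unscrew it anticlockwise just until its threads let go, lift it straight off, and finish while holding it level a few centimetres above the jar's mouth: do not put the lid down or let go, keep the jar upright in its holder with the handle closed, and leave the things standing around undisturbed.

Things in the scene. Friction and masses are not known exactly. Their poses are not given: they have to be found in the camera images.
- clamp (a joint): Quarter-turn steel handle of the jar holder, on a vertical hinge: 0 rad = open, 1.571 rad = closed stop; grows as the handle turns clockwise seen from above. It starts between 0 and 0.3. Closing it pushes a sprung rubber pad against the jar; it takes up to about 7 N at the knob, sideways, and it stays where it is left.
- handle_grip (a point): Middle (half-way up) of the upright round wooden knob at the free end of the handle: 20 mm in diameter, 36 mm tall, standing on the flat steel handle bar (16 mm wide, 8 mm thick, its top 18 mm below this point). The knob moves on a level circle of radius 80 mm about clamp_hinge. The knob is fixed to the bar and turns with it.
- clamp_hinge (a point): Point on the vertical hinge axis of the handle, at the height of handle_grip. Fixed to the holder. In the holder's frame the handle points along -y when open and along -x when closed.
- holder: Jar holder of aluminium, fixed to the counter: base plate 130 mm (x) by 200 mm (y), 10 mm thick. Origin on the counter under the place of the jar; z up. A two-block rubber V rest stands at +y of the jar, the moving rubber pad at -y, the handle's hinge at y = -105 mm. The rests and guides reach 65 mm, the hinge hub 61 mm and the knob 95 mm above the counter.
- jar: Loose white stoneware jar standing on the holder's base plate: body 76 mm in diameter, 130 mm tall, shoulder 94 to 102 mm up, then a neck 46 mm wide under the lid. Origin at the centre of its underside, z up; 0.5 to 0.85 kg; turned any way. It spins with the lid unless clamped; clamping shifts it 1 to 3 mm towards +y of the holder.
- jar_mouth (a point): Centre of the jar's mouth (its rim plane, 130 mm above the jar's origin).
- lid_center (a point): Centre, half-way up, of the jar's ribbed steel screw lid: 61 mm outside diameter, 25 mm tall, 70 g, z up. It starts screwed on, its centre 9 mm below jar_mouth's height, its lower edge 6 mm above the jar's shoulder. Unscrewing needs about 0.4 N m.
- lid: The same lid as solid: origin at the centre of its lower edge, z up. Short coarse threads: turned anticlockwise (from above) on the clamped jar, it comes free at 35 to 60 degrees, differing per start; 65 degrees always frees it; it meets a stop from 75 degrees on. Once free, the gasket springs it up 3 mm, or pushes up on fingers that hold it (3 N or more above the force felt before).
- seal (a joint): Rubber gasket ring under the lid, sprung: about 0 m while the lid is screwed on, 0.003 m (up) once the lid is loose.
- mug: Bystander: white mug, 76 mm wide, 85 mm tall, with a handle. Origin under its centre.
- syrup: Bystander: amber glass bottle, 62 mm wide, 200 mm tall. Origin under its centre.
- tamper: Bystander: steel coffee tamper, 58 mm wide, 88 mm tall, standing on its flat foot. Origin under its centre.
Not all that is in view belongs to the job. There is more than one size of the lid; the job needs the middle-sized.

How it is judged:
By the outcome, as a careful person would: the job done as asked, in the order asked, and still so for the second after the job is handed in, while the arm keeps its last pose, push and grip.
It also fails if it takes over 51 s, if anything falls off the work surface, if the arm or the gripper's body presses on something with over 40 N, if the wrist force passes 120 N, or if a joint passes its speed limit or range.

## Working session

There is one attempt and no reset: what is moved stays moved. The work goes in short steps, Python scripts to look and compute and a tool call to move; the robot and the scene stay as the last step left them, time stands still between calls to the robot, and variables do not carry over. Pictures are saved under pics/ and viewed, and the job is handed in when it is done.

Besides the shell and the picture viewer there is one more tool, called after "Call:" as a command line: name --argument value ..., lists and objects as JSON in quotes. servo_tool: Moves the arm, as the interface text tells. Its arguments: {"type":"object","properties":{"rows":{"type":"array"}},"required":["rows"]}

```bash
mkdir -p pics; ls; python3 - <<'E'
from plant import telemetry, optics, ctrl
import cv2
print(telemetry.get_obs())
for n in ("scene","top"):
    im=optics.snapshot(n); cv2.imwrite(f"pics/{n}0.png",im[:,:,::-1]); print(n,optics.camera_info(n))
E
```

```text
pics
{'clock': 0.0, 'joint_pos': array([ 9.00156116e+01,  2.05913533e+01,  6.34606315e-01, -2.17529333e-02,
       -7.01371827e+01, -1.65100750e+01]), 'qvel': array([ 0.04138859,  0.01976326,  0.0639645 , -0.02840267, -0.00738659,
        0.09042136]), 'tau': array([-1.24635430e-03, -5.82716024e+01,  2.93052703e+01,  6.99711710e+00,
        6.86164465e-03, -1.74298307e-04]), 'tool_pos': array([0.19148878, 0.64675162, 0.22562482]), 'orientation': array([ 1.79904131e+02, -7.09002217e-03, -1.65018652e+01]), 'force': array([-0.94413779, -0.42395069,  0.18857169]), 'moment': array([-0.05520481,  0.02670563,  0.04222507]), 'opening': 0.08772855130742634}
scene {'mtx': array([[469.81105177,   0.        , 261.37441045],
       [  0.        , 469.81105177, 184.45561505],
       [  0.        ,   0.        ,   1.        ]]), 'D': array([-0.06522814,  0.        ,  0.        ,  0.        ,  0.        ]), 'rvec': array([ 1.79695793,  1.86069543, -0.65964799]), 'tvec': array([-0.00322751, -0.35763952,  1.5956485 ])}
top {'mtx': array([[371.26451963,   0.        , 254.52204325],
       [  0.        , 371.26451963, 189.28030714],
       [  0.        ,   0.        ,   1.        ]]), 'D': array([-0.05828155,  0.        ,  0.        ,  0.        ,  0.        ]), 'rvec': array([ 2.15407529, -2.2030221 ,  0.02433463]), 'tvec': array([0.04159342, 0.5467797 , 1.28457003])}
```

View pics/scene0.png

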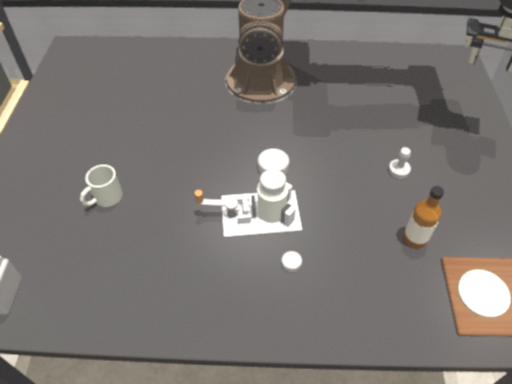

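View pics/top0.png

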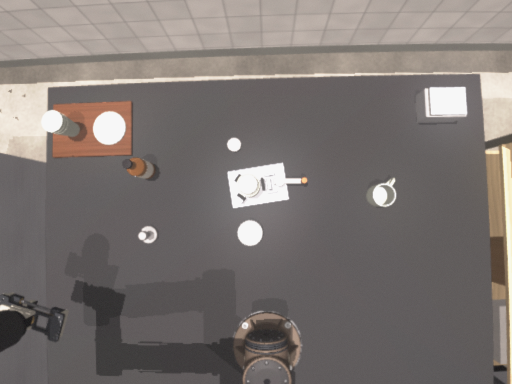

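The holder with the jar is at about (258,185) in the top picture, with the handle pointing right to its orange knob at (304,181). Spare lids lie at (234,145) and (250,233). I'll enlarge this area.

```bash
python3 - <<'E'
import cv2
a=cv2.imread("pics/top0.png")[120:255,200:335]; cv2.imwrite("pics/topc.png",cv2.resize(a,None,fx=4.4,fy=4.4,interpolation=cv2.INTER_CUBIC))
a=cv2.imread("pics/scene0.png")[140:275,180:315]; cv2.imwrite("pics/scenec.png",cv2.resize(a,None,fx=4.4,fy=4.4,interpolation=cv2.INTER_CUBIC))
E
```

```text
(no output)
```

View pics/topc.png

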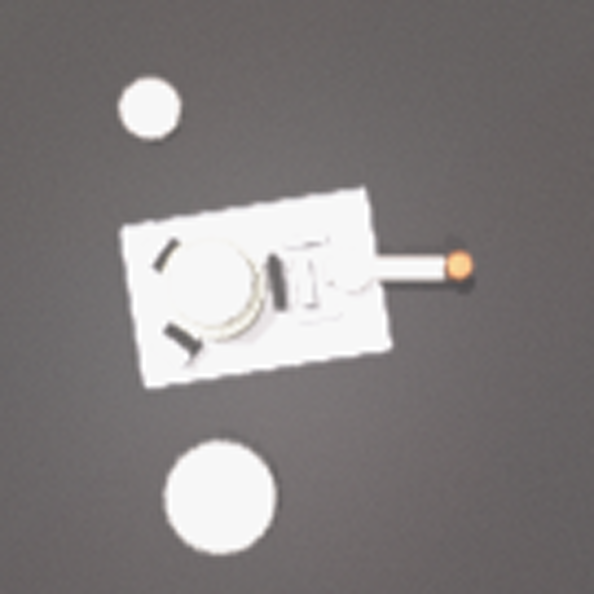

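View pics/scenec.png

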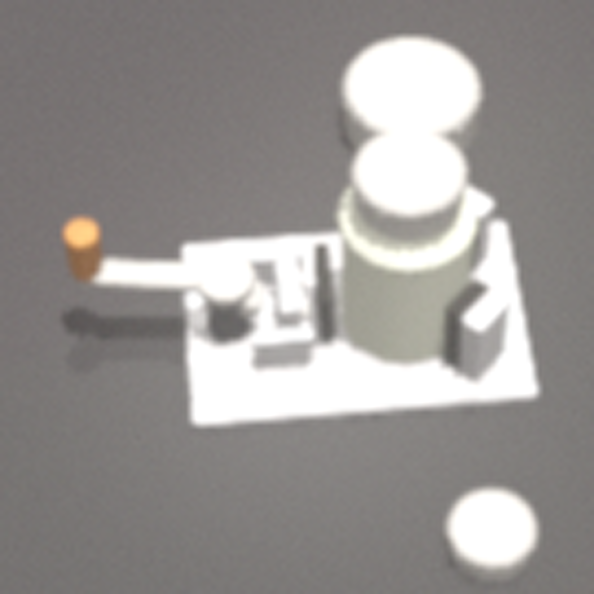

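```bash
cat > h.py <<'E'
import numpy as np, cv2
from plant import optics
def ray(n,uv):
    c=optics.camera_info(n); R=cv2.Rodrigues(c["rvec"])[0]
    p=cv2.undistortPoints(np.array([[uv]],float),c["mtx"],c["D"])[0,0]
    return -R.T@c["tvec"], R.T@np.array([p[0],p[1],1])
def at(n,uv,z):
    o,d=ray(n,uv); return o+d*(z-o[2])/d[2]
def proj(n,P):
    c=optics.camera_info(n); return cv2.projectPoints(np.array(P,float).reshape(-1,1,3),c["rvec"],c["tvec"],c["mtx"],c["D"])[0][:,0]
def tri(u1,u2):
    o1,d1=ray("top",u1);o2,d2=ray("scene",u2)
    A=np.stack([d1,-d2],1); s=np.linalg.lstsq(A,o2-o1,rcond=None)[0]
    a,b=o1+s[0]*d1,o2+s[1]*d2
    return (a+b)/2, np.linalg.norm(a-b)
E
cat > a.py <<'E'
from h import *
T=lambda u,v:(200+(u+.5)/4.4-.5,120+(v+.5)/4.4-.5)
S=lambda u,v:(180+(u+.5)/4.4-.5,140+(v+.5)/4.4-.5)
np.set_printoptions(precision=4,suppress=True)
ct=[at("top",T(*p),.01) for p in [(121,227),(366,188),(392,349),(147,388)]]
cs=[at("scene",S(*p),.01) for p in [(181,245),(508,222),(538,392),(192,420)]]
print(np.array(ct));print(np.array(cs))
# top corners: TL=(+x,+y) TR=(+x,-y) BR=(-x,-y) BL=(-x,+y) (image up = world x)
c=np.mean(ct,0); y=(ct[0]+ct[3]-ct[1]-ct[2])[:2]; x=(ct[0]+ct[1]-ct[2]-ct[3])[:2]
print("top c",c,np.linalg.norm(y)/2,np.linalg.norm(x)/2,"yaw",np.degrees(np.arctan2(-y[0],y[1])),np.degrees(np.arctan2(x[1],x[0])))
c=np.mean(cs,0);
print("scene c",c,[np.linalg.norm(cs[i]-cs[(i+1)%4]) for i in range(4)])
y=(cs[1]+cs[2]-cs[0]-cs[3])[:2]; print(np.degrees(np.arctan2(-y[0],y[1])))
print("lid",at("top",T(212,288),.1435),at("scene",S(410,171),.1435),tri(T(212,288),S(410,171)))
print("knob",at("top",T(459,264),.095),at("scene",S(82,231),.095),tri(T(459,264),S(82,231)))
E
python3 a.py
```

```text
[[ 0.6141  0.125   0.01  ]
 [ 0.6406 -0.0722  0.01  ]
 [ 0.5112 -0.0895  0.01  ]
 [ 0.4845  0.1064  0.01  ]]
[[ 0.5108 -0.0891  0.01  ]
 [ 0.4855  0.1115  0.01  ]
 [ 0.6112  0.1276  0.01  ]
 [ 0.6376 -0.0716  0.01  ]]
top c [0.5626 0.0174 0.01  ] 0.19838293597047799 0.130703002182757 yaw 7.705902387533285 7.889107480290251
scene c [0.5613 0.0196 0.01  ] [np.float64(0.20223508631133597), np.float64(0.12669466700438806), np.float64(0.20091612629583744), np.float64(0.12803573868016077)]
7.361520271089719
lid [0.5544 0.0463 0.1435] [0.5583 0.0494 0.1435] (array([0.5547, 0.048 , 0.139 ]), np.float64(0.0028661503819891083))
knob [ 0.5712 -0.136   0.095 ] [ 0.5685 -0.1346  0.095 ] (array([ 0.5709, -0.1348,  0.098 ]), np.float64(0.001651063264976069))
```

Call:
servo_tool --rows '[[[0.026,0.0285,0],[0,0,0],0],[[0.026,0.0285,0],[0,0,0],0],[[0.026,0.0285,0],[0,0,0],0],[[0.026,0.0285,0],[0,0,0],0],[[0.026,0.0285,0],[0,0,0],0],[[0.026,0.0285,0],[0,0,0],0],[[0.026,0.0285,0],[0,0,0],0],[[0.026,0.0285,0],[0,0,0],0],[[0.026,0.0285,0],[0,0,0],0],[[0.026,0.0285,0],[0,0,0],0],[[0.026,0.0285,0],[0,0,0],0],[[0.026,0.0285,0],[0,0,0],0],[[0.026,0.0285,0],[0,0,0],0],[[0.026,0.0285,0],[0,0,0],0],[[0.026,0.0285,0],[0,0,0],0],[[0.026,0.0285,0],[0,0,0],0],[[0.026,0.0285,0],[0,0,0],0],[[0.026,0.0285,0],[0,0,0],0],[[0.026,0.0285,0],[0,0,0],0],[[0.026,0.0285,0],[0,0,0],0]]'

```text
clock: 1.77
tool_pos: [0.5287, -0.0489, 0.2265]
orientation: [-180.0, 0.0, -16.5]
force: [0.9, 1.6, 0.6]
opening: 0.0876
```

Call:
servo_tool --rows '[[[0,0,0],[0,0,1],0],[[0,0,0],[0,0,1],0],[[0,0,0],[0,0,1],0],[[0,0,0],[0,0,1],0],[[0,0,0],[0,0,1],0],[[0,0,0],[0,0,1],0],[[0,0,0],[0,0,1],0],[[0,0,0],[0,0,1],0],[[0,0,0],[0,0,1],0],[[0,0,0],[0,0,1],0],[[0,0,0],[0,0,1],0],[[0,0,0],[0,0,1],0],[[0,0,0],[0,0,0.25],0],[[0,0,0],[0,0,0],0]]'

```text
clock: 2.93
tool_pos: [0.5282, -0.047, 0.2262]
orientation: [180.0, -0.0, -90.1]
force: [-0.7, -0.3, -0.3]
opening: 0.0872
```

Call:
servo_tool --rows '[[[0.022,-0.0105,0],[0,0,0],0],[[0.022,-0.0105,0],[0,0,0],0],[[0.022,-0.0105,0],[0,0,0],0],[[0.022,-0.0105,0],[0,0,0],0],[[0,0,0.02],[0,0,0],0],[[0,0,0.02],[0,0,0],0],[[0,0,0.02],[0,0,0],0],[[0,0,0.02],[0,0,0],0],[[0,0,0],[0,0,0],0],[[0,0,0],[0,0,0],0]]'

```text
clock: 3.77
tool_pos: [0.5697, -0.1351, 0.1458]
orientation: [179.8, -0.0, -89.9]
force: [0.7, -0.0, 1.1]
opening: 0.0875
```

```bash
python3 - <<'E'
from plant import telemetry, optics, ctrl
import cv2
o=telemetry.get_obs();print(o["tool_pos"],o["joint_pos"],o["force"])
im=optics.snapshot("scene")[:,:,::-1]; cv2.imwrite("pics/s1.png",im)
a=im[120:270,150:330]; cv2.imwrite("pics/s1c.png",cv2.resize(a,None,fx=4,fy=4,interpolation=cv2.INTER_CUBIC))
E
```

```text
[ 0.56974561 -0.13509766  0.1458257 ] [ 5.78659447e+00  1.60074116e+01 -1.71017719e+01  9.57512897e-03
 -5.70454400e+01 -5.72329422e+00] [ 0.65327983 -0.04047673  1.11685756]
```

View pics/s1c.png

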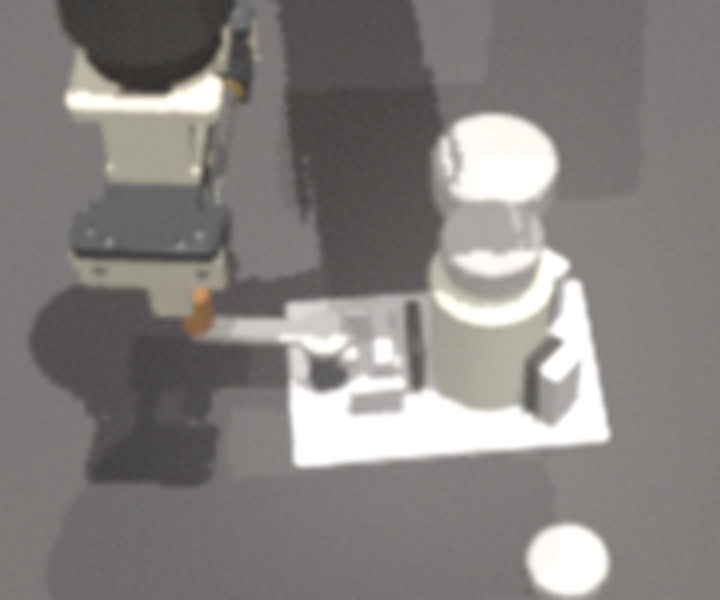

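```bash
python3 - <<'E'
from h import *
P=[(.5697+.044,-.1351-.01,.1458),(.5697+.065,-.1351-.01,.1458),(.5697+.065,-.1351+.01,.1458),(.57,-.135,.095),(.572,-.056,.061),(.558,.048,.1435)]
q=proj("scene",P); print((q-[150,120]+.5)*4-.5)
q=proj("top",P[3:]); print((q-[200,120]+.5)*4.4-.5)
E
```

```text
[[158.66282824 296.29818339]
 [153.93538205 324.88452535]
 [188.32378573 325.89655203]
 [193.55227609 291.80442955]
 [322.94589868 331.07458361]
 [490.4394599  234.94266376]]
[[457.75138048 265.65438881]
 [350.09394365 268.97916012]
 [209.53106558 283.10498051]]
```

Call:
servo_tool --rows '[[[-0.001,0,0.015],[0,0,0],0],[[0,0,0.015],[0,0,0],0],[[0,0,0.015],[0,0,0],0],[[0,0,0.015],[0,0,0],0],[[0,0,0.015],[0,0,0],0],[[0,0,0],[0,0,0],0.68],[[0,0,0],[0,0,0],0.68],[[0,0,0],[0,0,0],0.68],[[0,0,0],[0,0,0],0.68],[[0,0,0],[0,0,0],0.68],[[0,0,0],[0,0,0],0.68],[[0,0,0],[0,0,0],0.68],[[0,0,0],[0,0,0],0.68]]'

```text
clock: 4.9
tool_pos: [0.5705, -0.1339, 0.0718]
orientation: [-180.0, 0.0, -90.0]
force: [-0.1, 0.0, 0.1]
opening: 0.0398
```

Call:
servo_tool --rows '[[[0,0,0],[0,0,0],0.7],[[0,0,0],[0,0,0],0.7],[[0,0,0],[0,0,0],0.7],[[-0.00025,0.0063,0],[0,0,0.75],0.7],[[-0.00025,0.0063,0],[0,0,0.75],0.7],[[-0.00025,0.0063,0],[0,0,0.75],0.7],[[-0.00025,0.0063,0],[0,0,0.75],0.7],[[0,0,0],[0,0,0],0.7]]'

```text
clock: 5.57
tool_pos: [0.5456, -0.1299, 0.0717]
orientation: [-179.9, 0.0, -108.2]
force: [-0.3, -0.2, -1.2]
opening: 0.0265
```

Call:
servo_tool --rows '[[[-0.00025,0.0063,0],[0,0,0.75],0.7],[[-0.00025,0.0063,0],[0,0,0.75],0.7],[[-0.00025,0.0063,0],[0,0,0.75],0.7],[[-0.00025,0.0063,0],[0,0,0.75],0.7],[[-0.00025,0.0063,0],[0,0,0.75],0.7],[[-0.00025,0.0063,0],[0,0,0.75],0.7],[[-0.00025,0.0063,0],[0,0,0.75],0.7],[[0,0,0],[0,0,0],0.7]]'

```text
clock: 6.23
tool_pos: [0.5096, -0.1055, 0.0719]
orientation: [-180.0, 0.0, -139.5]
force: [-0.0, 0.3, -0.4]
opening: 0.0264
```

```bash
python3 - <<'E'
from plant import telemetry, optics, ctrl
import cv2
o=telemetry.get_obs();print(o["tool_pos"],o["force"],o["moment"])
im=optics.snapshot("scene")[:,:,::-1]; cv2.imwrite("pics/s2.png",im)
a=im[120:270,150:330]; cv2.imwrite("pics/s2c.png",cv2.resize(a,None,fx=4,fy=4,interpolation=cv2.INTER_CUBIC))
E
```

```text
[ 0.50961001 -0.10550248  0.07186824] [-0.00343767  0.2635114  -0.40415229] [ 0.04575256 -0.09812572  0.01380799]
```

View pics/s2c.png

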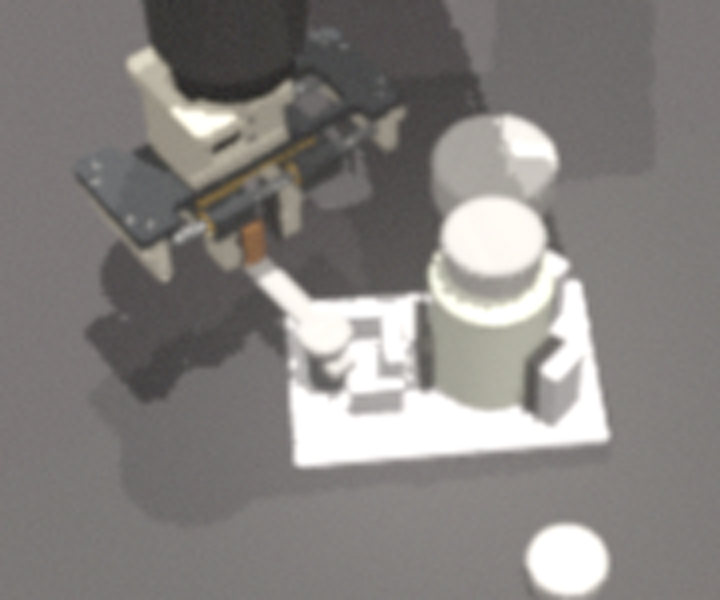

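Call:
servo_tool --rows '[[[-0.00025,0.0063,-0.002],[0,0,0.75],0.7],[[-0.00025,0.0063,-0.002],[0,0,0.75],0.7],[[-0.00025,0.0063,0],[0,0,0.75],0.7],[[-0.00025,0.0063,0],[0,0,0.75],0.7],[[-0.00025,0.0063,0],[0,0,0.75],0.7],[[-0.00025,0.0063,0],[0,0,0.75],0.7],[[0,0,0],[0,0,0],0.7]]'

```text
clock: 6.87
tool_pos: [0.4927, -0.0722, 0.0757]
orientation: [-180.0, 0.0, -166.4]
force: [-0.6, -0.0, 0.1]
opening: 0.0263
```

Call:
servo_tool --rows '[[[-0.0001,0.0028,0],[0,0,0.33],0.7],[[-0.0001,0.0028,0],[0,0,0.33],0.7],[[-0.0001,0.0028,0],[0,0,0.33],0.7],[[0,0,0],[0,0,0],0.7]]'

```text
clock: 7.2
tool_pos: [0.4914, -0.0646, 0.0756]
orientation: [-180.0, -0.0, -172.2]
force: [1.6, -3.5, -0.7]
opening: 0.0262
```

```bash
python3 - <<'E'
from plant import telemetry, optics, ctrl
import cv2
o=telemetry.get_obs();print(o["tool_pos"],o["force"],o["moment"])
im=optics.snapshot("scene")[:,:,::-1]; cv2.imwrite("pics/s3.png",im)
a=im[120:270,150:330]; cv2.imwrite("pics/s3c.png",cv2.resize(a,None,fx=4,fy=4,interpolation=cv2.INTER_CUBIC))
E
```

```text
[ 0.49139809 -0.06458001  0.07563714] [ 1.58123245 -3.53524342 -0.66017278] [-1.25144629 -0.90560536  0.01838986]
```

View pics/s3c.png

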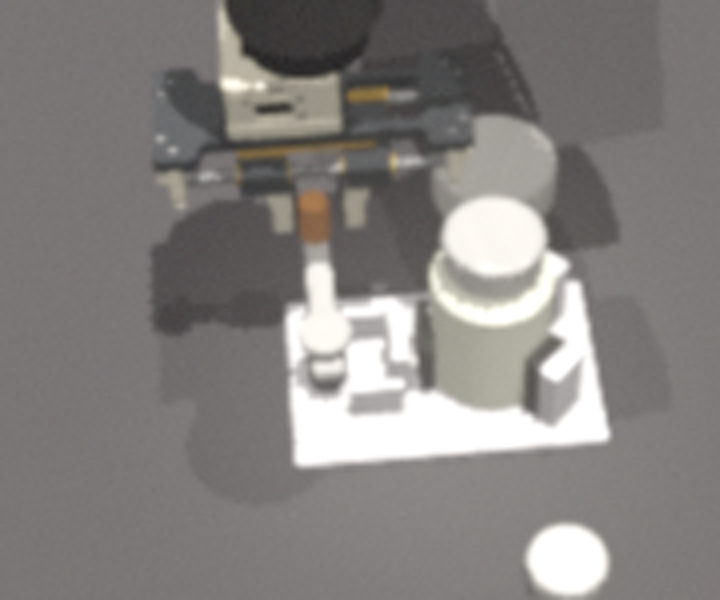

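Call:
servo_tool --rows '[[[0,0.0014,0],[0,0,0.16],0.7],[[0,0.0014,0],[0,0,0.16],0.7],[[0,0,0],[0,0,0],0.7]]'

```text
clock: 7.5
tool_pos: [0.4914, -0.0628, 0.0757]
orientation: [-179.9, 0.0, -174.1]
force: [5.6, -14.0, -3.5]
opening: 0.0267
```

Call:
servo_tool --rows '[[[0,0.0014,0],[0,0,0.16],0.7],[[0,0,0],[0,0,0],0.7]]'

```text
clock: 7.67
tool_pos: [0.4916, -0.0626, 0.0757]
orientation: [-179.8, 0.0, -175.1]
force: [8.8, -22.0, -7.0]
opening: 0.0263
```

Call:
servo_tool --rows '[[[0,0.0014,0],[0,0,0.16],0.7],[[0,0,0],[0,0,0],0.7]]'

```text
clock: 7.83
tool_pos: [0.4917, -0.0624, 0.0757]
orientation: [-179.7, 0.0, -176.0]
force: [12.2, -30.3, -9.5]
opening: 0.0264
```

Call:
servo_tool --rows '[[[0,-0.003,0],[0,0,0],0.7],[[0,-0.003,0],[0,0,0],0.6],[[0,0,0],[0,0,0],0.6],[[0,0,0],[0,0,0],0.6],[[0,0,-0.02],[0,0,0],0.6],[[0,0,-0.025],[0,0,0],0.4],[[0,0,-0.035],[0,0,0],0],[[0,0,-0.035],[0,0,0],0],[[-0.03,0,0],[0,0,0],0],[[-0.03,0,0],[0,0,0],0],[[0,0,0],[0,0,0],0]]'

```text
clock: 8.75
tool_pos: [0.555, -0.0595, 0.1913]
orientation: [180.0, 0.2, -176.1]
force: [0.5, -1.0, 0.2]
opening: 0.0693
```

```bash
python3 - <<'E'
from plant import telemetry, optics, ctrl
import cv2
o=telemetry.get_obs();print(o["tool_pos"],o["force"],o["moment"])
im=optics.snapshot("scene")[:,:,::-1]; cv2.imwrite("pics/s4.png",im)
a=im[140:275,180:315]; cv2.imwrite("pics/s4c.png",cv2.resize(a,None,fx=4.4,fy=4.4,interpolation=cv2.INTER_CUBIC))
im=optics.snapshot("top")[:,:,::-1]; cv2.imwrite("pics/t4.png",im)
a=im[120:255,200:335]; cv2.imwrite("pics/t4c.png",cv2.resize(a,None,fx=4.4,fy=4.4,interpolation=cv2.INTER_CUBIC))
E
```

```text
[ 0.55499515 -0.05953407  0.1912927 ] [ 0.50396655 -0.95427603  0.22998426] [ 0.03779353 -0.29135756 -0.0007398 ]
```

View pics/s4c.png

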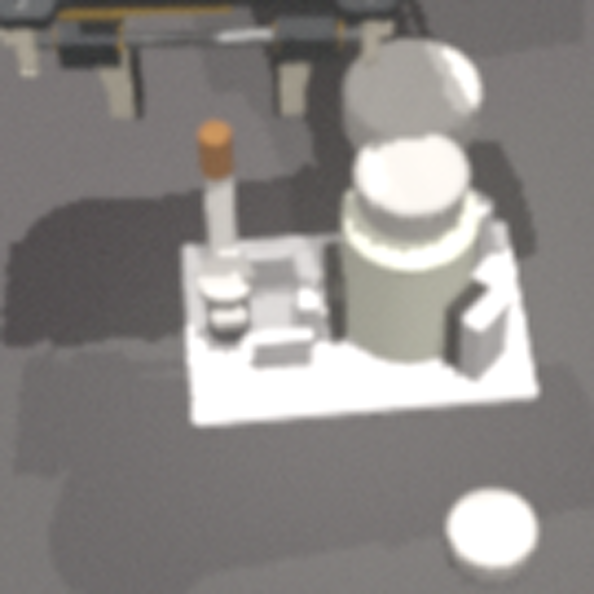

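View pics/t4c.png

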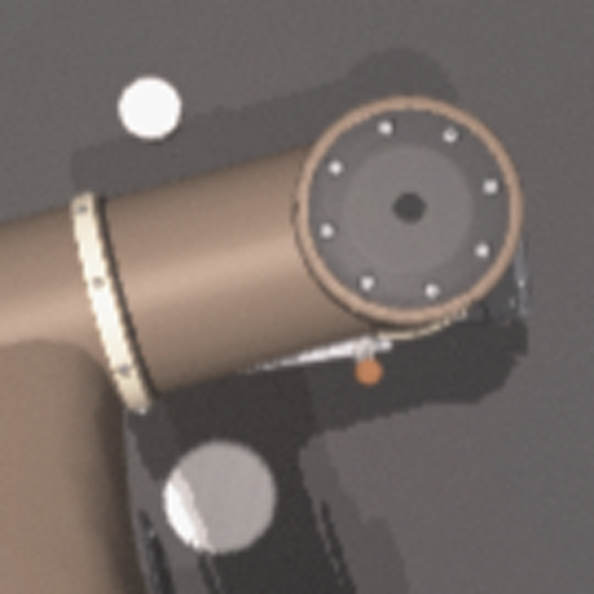

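```bash
python3 - <<'E'
from h import *
T=lambda u,v:(200+(u+.5)/4.4-.5,120+(v+.5)/4.4-.5)
S=lambda u,v:(180+(u+.5)/4.4-.5,140+(v+.5)/4.4-.5)
h=np.array([.572,-.056]); 
k1=at("top",T(369,373),.095); k2=at("scene",S(216,132),.095); print(k1,k2)
for k in(k1,k2): d=k[:2]-h; print(np.hypot(*d),np.degrees(np.arctan2(d[1],d[0])))
t=np.linspace(0,2*np.pi,181)
def ov(n,img,off,c,out):
    a=cv2.imread(img)[off[1]:off[1]+45,off[0]:off[0]+45]; s=13
    a=cv2.resize(a,None,fx=s,fy=s,interpolation=cv2.INTER_CUBIC)
    for r,z,col in ((.0305,.1435,(0,0,255)),(.0305,.1185,(0,160,0)),(.038,.104,(255,0,0)),(.038,.012,(255,0,255))):
        q=(proj(n,np.stack([c[0]+r*np.cos(t),c[1]+r*np.sin(t),z+0*t],1))-off+.5)*s-.5
        cv2.polylines(a,[np.round(q).astype(np.int32)],True,col,1)
    cv2.imwrite(out,a)
ov("top","pics/top0.png",(226,161),(.557,.0475),"pics/ovt.png")
ov("scene","pics/s4.png",(250,165),(.557,.049),"pics/ovs.png")
a=np.hstack([cv2.imread("pics/ovt.png"),cv2.imread("pics/ovs.png")]); cv2.imwrite("pics/ov.png",cv2.resize(a,None,fx=.68,fy=.68,interpolation=cv2.INTER_AREA))
E
```

```text
[ 0.49154933 -0.06686953  0.095     ] [ 0.49198201 -0.06469229  0.095     ]
0.08118162553553288 -172.30547332677648
0.08048872122924342 -173.80031739595597
```

View pics/ov.png

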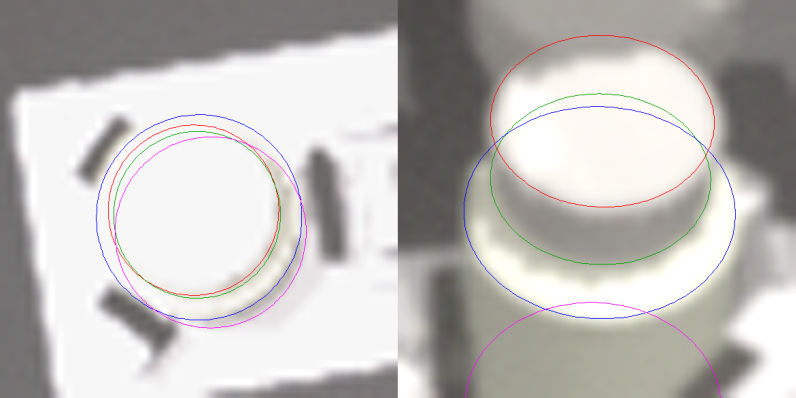

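Call:
servo_tool --rows '[[[-0.0019,0.022,0],[0,0,0],0],[[-0.0019,0.022,0],[0,0,0],0],[[-0.0019,0.022,0],[0,0,0],0],[[-0.0019,0.022,0],[0,0,0],0],[[-0.0018,0.021,0],[0,0,0],0],[[0,0,0],[0,0,0],0],[[0,0,0],[0,0,0],0]]'

```text
clock: 9.43
tool_pos: [0.552, 0.0498, 0.1904]
orientation: [180.0, -0.0, -176.1]
force: [-0.2, 0.5, -0.3]
opening: 0.0876
```

```bash
python3 - <<'E'
from plant import telemetry, optics, ctrl
import cv2
o=telemetry.get_obs();print(o["tool_pos"],o["force"],o["moment"],o["joint_pos"],o["opening"])
im=optics.snapshot("scene")[:,:,::-1]; cv2.imwrite("pics/s5.png",im)
a=im[120:255,200:335]; cv2.imwrite("pics/s5c.png",cv2.resize(a,None,fx=4.4,fy=4.4,interpolation=cv2.INTER_CUBIC))
E
```

```text
[0.55198589 0.0498067  0.19039784] [-0.20610927  0.46230499 -0.3209509 ] [ 0.04291582 -0.1045245  -0.00259831] [ 2.53864768e+01  1.08166859e+01 -1.76813726e+01 -2.56400844e-02
 -6.15397463e+01 -1.11484462e+02] 0.08762782460282605
```

View pics/s5c.png

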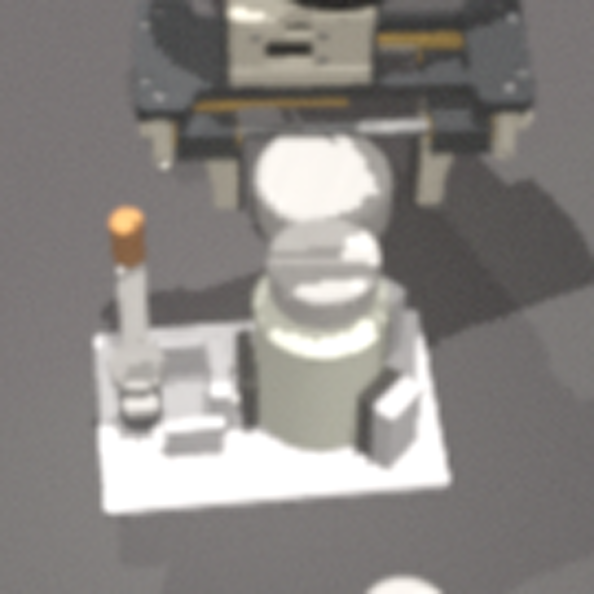

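Call:
servo_tool --rows '[[[-0.005,0,0],[0,0,0],0],[[0,0,0.015],[0,0,0],0],[[0,0,0.015],[0,0,0],0],[[0,0,0.015],[0,0,0],0],[[0,0,0.014],[0,0,0],0],[[0,0,0.014],[0,0,0],0],[[0,0,0],[0,0,0],0],[[0,0,0],[0,0,0],0]]'

```text
clock: 10.15
tool_pos: [0.5577, 0.0482, 0.1171]
orientation: [-180.0, -0.1, -176.3]
force: [-0.4, -0.3, 0.7]
opening: 0.0872
```

Call:
servo_tool --rows '[[[0,0,0],[0,0,0],1],[[0,0,0],[0,0,0],1],[[0,0,0],[0,0,0],1],[[0,0,0],[0,0,0],1],[[0,0,0],[0,0,0],1],[[0,0,0],[0,0,0],1],[[0,0,0],[0,0,0],1],[[0,0,0],[0,0,0],1]]'

```text
clock: 10.82
tool_pos: [0.5582, 0.0495, 0.1181]
orientation: [180.0, 0.0, -176.3]
force: [-2.4, 3.5, 5.1]
opening: 0.0618
```

```bash
python3 - <<'E'
from plant import telemetry, optics, ctrl
import cv2
o=telemetry.get_obs();print(o["tool_pos"],o["force"],o["moment"],o["opening"])
im=optics.snapshot("scene")[:,:,::-1]; cv2.imwrite("pics/s6.png",im)
a=im[120:255,200:335]; cv2.imwrite("pics/s6c.png",cv2.resize(a,None,fx=4.4,fy=4.4,interpolation=cv2.INTER_CUBIC))
E
```

```text
[0.55819832 0.04947055 0.11807989] [-2.42476049  3.46345807  5.07749775] [ 1.12568195  0.64651832 -0.03785004] 0.06181495613446094
```

View pics/s6c.png

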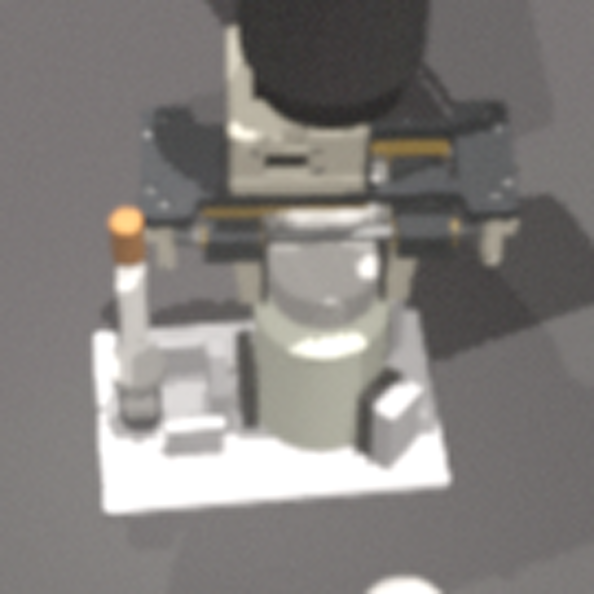

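Call:
servo_tool --rows '[[[0,0,0],[0,0,0],1],[[0,0,0],[0,0,0],1],[[0,0,0],[0,0,0],1]]'

```text
clock: 11.12
tool_pos: [0.5582, 0.0494, 0.1181]
orientation: [180.0, 0.0, -176.3]
force: [-2.5, 2.7, 5.5]
opening: 0.0613
```

Call:
servo_tool --rows '[[[0,0,0],[0,0,-0.4],1],[[0,0,0],[0,0,-0.4],1],[[0,0,0],[0,0,-0.4],1],[[0,0,0],[0,0,0],1]]'

```text
clock: 11.45
tool_pos: [0.5584, 0.0493, 0.1181]
orientation: [180.0, 0.1, -169.0]
force: [-0.6, 2.7, 5.1]
opening: 0.0614
```

```bash
python3 - <<'E'
from plant import telemetry
o=telemetry.get_obs();print(o["tool_pos"],o["force"],o["moment"],o["opening"])
E
```

```text
[0.55843891 0.04928752 0.11805569] [-0.61029472  2.65223133  5.08689327] [0.81719094 0.26671984 0.057522  ] 0.06138184992606121
```

Call:
servo_tool --rows '[[[0,0,0],[0,0,-0.4],1],[[0,0,0],[0,0,-0.4],1],[[0,0,0],[0,0,-0.4],1],[[0,0,0],[0,0,-0.4],1]]'

```text
clock: 11.78
tool_pos: [0.5586, 0.0492, 0.1181]
orientation: [-180.0, 0.1, -159.4]
force: [0.3, 2.0, 4.7]
opening: 0.0616
```

```bash
python3 - <<'E'
from plant import telemetry
o=telemetry.get_obs();print(o["tool_pos"],o["force"],o["moment"],o["opening"],o["tau"])
E
```

```text
[0.55857898 0.04922905 0.1180548 ] [0.33898635 2.00009346 4.68394263] [ 0.71109327 -0.06566375 -0.19893167] 0.06164857802920967 [ -0.57491122 -43.7844193   22.4971211    5.65506622  -0.25176024
  -0.61573243]
```

Call:
servo_tool --rows '[[[0,0,0],[0,0,-0.4],1],[[0,0,0],[0,0,-0.4],1],[[0,0,0],[0,0,-0.4],1],[[0,0,0],[0,0,-0.4],1],[[0,0,0],[0,0,-0.4],1],[[0,0,0],[0,0,-0.4],1]]'

```text
clock: 12.28
tool_pos: [0.5587, 0.0492, 0.1181]
orientation: [-180.0, 0.1, -145.0]
force: [0.2, 0.9, 5.0]
opening: 0.0616
```

```bash
python3 - <<'E'
from plant import telemetry,optics
import cv2
o=telemetry.get_obs();print(o["tool_pos"],o["force"],o["moment"],o["opening"],o["tau"][5])
im=optics.snapshot("scene")[:,:,::-1]; cv2.imwrite("pics/s7.png",im)
a=im[120:255,200:335]; cv2.imwrite("pics/s7c.png",cv2.resize(a,None,fx=4.4,fy=4.4,interpolation=cv2.INTER_CUBIC))
E
```

```text
[0.55866327 0.04924553 0.11808055] [0.23221598 0.88157399 4.99154442] [ 0.69168918 -0.12495806 -0.22605168] 0.06162366772522681 -0.6062681972980499
```

View pics/s7c.png

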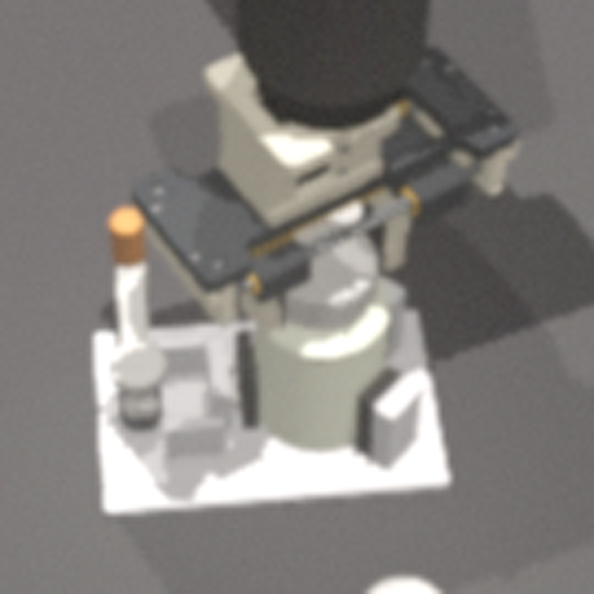

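Call:
servo_tool --rows '[[[0,0,0],[0,0,-0.5],1],[[0,0,0],[0,0,-0.3],1],[[0,0,0],[0,0,0],1]]'

```text
clock: 12.58
tool_pos: [0.5586, 0.0493, 0.118]
orientation: [-180.0, 0.1, -140.3]
force: [-0.1, 1.2, 5.4]
opening: 0.0613
```

Call:
servo_tool --rows '[[[0,0,0],[0,0,-0.4],1],[[0,0,0],[0,0,0],1]]'

```text
clock: 12.75
tool_pos: [0.5587, 0.0494, 0.1181]
orientation: [-180.0, 0.1, -137.8]
force: [-0.2, 1.9, 4.7]
opening: 0.0613
```

Call:
servo_tool --rows '[[[0,0,0],[0,0,-0.4],1],[[0,0,0],[0,0,0],1]]'

```text
clock: 12.92
tool_pos: [0.5587, 0.0495, 0.1181]
orientation: [-180.0, 0.1, -135.4]
force: [0.3, 1.9, 6.2]
opening: 0.0611
```

Call:
servo_tool --rows '[[[0,0,0],[0,0,-0.4],1],[[0,0,0],[0,0,0],1]]'

```text
clock: 13.08
tool_pos: [0.5587, 0.0495, 0.1181]
orientation: [-180.0, 0.1, -133.0]
force: [-0.3, 3.4, 5.7]
opening: 0.0614
```

Call:
servo_tool --rows '[[[0,0,0],[0,0,-0.4],1],[[0,0,0],[0,0,0],1]]'

```text
clock: 13.25
tool_pos: [0.5587, 0.0496, 0.1182]
orientation: [-180.0, 0.1, -130.6]
force: [-1.3, 2.7, 6.4]
opening: 0.0615
```

Call:
servo_tool --rows '[[[0,0,0],[0,0,-0.4],1],[[0,0,0],[0,0,0],1]]'

```text
clock: 13.42
tool_pos: [0.5587, 0.0497, 0.1182]
orientation: [-180.0, 0.1, -128.2]
force: [-1.7, 3.1, 6.3]
opening: 0.0615
```

Call:
servo_tool --rows '[[[0,0,0],[0,0,-0.4],1],[[0,0,0],[0,0,0],1]]'

```text
clock: 13.58
tool_pos: [0.5587, 0.0498, 0.1183]
orientation: [-179.9, 0.1, -125.8]
force: [-0.7, 4.3, 7.2]
opening: 0.061
```

```bash
python3 - <<'E'
from plant import telemetry
o=telemetry.get_obs();print(o["tool_pos"],o["force"],o["moment"],o["opening"],o["tau"][5])
E
```

```text
[0.55872701 0.04978836 0.11831314] [-0.74570736  4.28186597  7.20553079] [1.59046872 0.38912099 0.0286959 ] 0.06098855557468137 0.6098242476582527
```

Call:
servo_tool --rows '[[[0,0,0],[0,0,-0.4],1],[[0,0,0],[0,0,0],1]]'

```text
clock: 13.75
tool_pos: [0.5587, 0.0499, 0.1185]
orientation: [-179.9, 0.1, -123.4]
force: [-2.1, 3.8, 7.8]
opening: 0.0609
```

Call:
servo_tool --rows '[[[0,0,0],[0,0,-0.4],1],[[0,0,0],[0,0,0],1]]'

```text
clock: 13.92
tool_pos: [0.5587, 0.0499, 0.1186]
orientation: [-179.9, 0.1, -121.0]
force: [-2.4, 5.2, 10.2]
opening: 0.0613
```

```bash
python3 - <<'E'
from plant import telemetry
o=telemetry.get_obs();print(o["tool_pos"],o["force"],o["moment"],o["opening"],o["tau"][5])
E
```

```text
[0.5587049  0.04993804 0.11858043] [-2.38890345  5.15783724 10.21465722] [1.89126248 0.89636818 0.02441389] 0.06132165862395744 0.6056193821132183
```

Call:
servo_tool --rows '[[[0,0,0],[0,0,-0.4],1]]'

```text
clock: 14.0
tool_pos: [0.5588, 0.05, 0.1187]
orientation: [-179.9, 0.1, -118.8]
force: [-3.3, 5.1, 11.6]
opening: 0.0612
```

```bash
python3 - <<'E'
from plant import telemetry
o=telemetry.get_obs();print(o["tool_pos"],o["orientation"],o["force"],o["moment"],o["opening"],o["tau"][5])
E
```

```text
[0.55875156 0.04998633 0.11868575] [-1.79927641e+02  1.16879205e-01 -1.18781948e+02] [-3.25310213  5.06933778 11.5937178 ] [ 2.18030818  1.20342204 -0.16522599] 0.06120462035681613 -1.2314292043447495
```

Call:
servo_tool --rows '[[[0,0,0],[0,0,0],1],[[0,0,0],[0,0,0],1]]'

```text
clock: 14.17
tool_pos: [0.5587, 0.05, 0.1187]
orientation: [-179.9, 0.1, -118.7]
force: [-3.4, 4.3, 11.9]
opening: 0.0611
```

Call:
servo_tool --rows '[[[0,0,0],[0,0,-0.4],1],[[0,0,0],[0,0,0],1],[[0,0,0],[0,0,0],1]]'

```text
clock: 14.42
tool_pos: [0.5587, 0.05, 0.1187]
orientation: [-179.9, 0.1, -116.3]
force: [-3.4, 5.0, 9.9]
opening: 0.0614
```

```bash
python3 - <<'E'
from plant import telemetry,optics
import cv2
o=telemetry.get_obs();print(o["tool_pos"],o["force"],o["moment"],o["opening"],o["tau"][5])
im=optics.snapshot("scene")[:,:,::-1]; cv2.imwrite("pics/s8.png",im)
a=im[120:255,200:335]; cv2.imwrite("pics/s8c.png",cv2.resize(a,None,fx=4.4,fy=4.4,interpolation=cv2.INTER_CUBIC))
E
```

```text
[0.55867609 0.05001782 0.11871951] [-3.39352249  5.01267005  9.89578775] [2.09036307 1.27479718 0.03516627] 0.06141966320779903 0.07698491681367159
```

View pics/s8c.png

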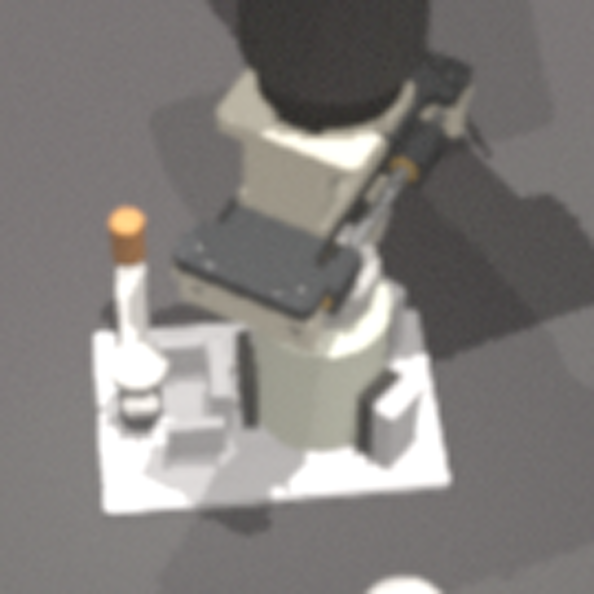

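Call:
servo_tool --rows '[[[0,0,-0.001],[0,0,0],1],[[0,0,0],[0,0,0],1]]'

```text
clock: 14.63
tool_pos: [0.5587, 0.05, 0.1195]
orientation: [-179.9, 0.1, -116.4]
force: [-2.1, 5.9, 9.4]
opening: 0.0614
```

Call:
servo_tool --rows '[[[0,0,-0.001],[0,0,0],1],[[0,0,0],[0,0,0],1]]'

```text
clock: 14.8
tool_pos: [0.5586, 0.05, 0.1204]
orientation: [-179.9, 0.1, -116.4]
force: [-2.3, 5.5, 8.6]
opening: 0.0616
```

Call:
servo_tool --rows '[[[0,0,-0.001],[0,0,0],1],[[0,0,-0.001],[0,0,0],1],[[0,0,0],[0,0,0],1]]'

```text
clock: 15.05
tool_pos: [0.5576, 0.0493, 0.1211]
orientation: [180.0, -0.0, -116.3]
force: [-0.6, 4.0, -1.0]
opening: 0.0612
```

```bash
python3 - <<'E'
from plant import telemetry,optics
o=telemetry.get_obs();print(o["tool_pos"],o["force"],o["moment"],o["opening"],o["tau"][5])
E
```

```text
[0.55760354 0.04934433 0.12110972] [-0.58630759  4.00567552 -0.97164003] [ 1.59172583  0.10440875 -0.01631804] 0.06120448247457667 0.005446497816592455
```

Call:
servo_tool --rows '[[[0,0,-0.002],[0,0,0],1],[[0,0,-0.002],[0,0,0],1],[[0,0,-0.002],[0,0,0],1],[[0,0,0],[0,0,0],1]]'

```text
clock: 15.38
tool_pos: [0.5575, 0.0492, 0.1274]
orientation: [179.9, -0.0, -116.3]
force: [-2.0, 5.0, -2.6]
opening: 0.0613
```

Call:
servo_tool --rows '[[[0,0,-0.004],[0,0,0],1],[[0,0,-0.004],[0,0,0],1],[[0,0,-0.004],[0,0,0],1],[[0,0,0],[0,0,0],1]]'

```text
clock: 15.72
tool_pos: [0.5584, 0.0486, 0.1406]
orientation: [-179.9, -0.0, -116.3]
force: [-1.0, -0.1, -0.5]
opening: 0.0614
```

Call:
servo_tool --rows '[[[0,0,-0.004],[0,0,0],1],[[0,0,-0.006],[0,0,0],1],[[0,0,-0.007],[0,0,0],1],[[0,0,-0.007],[0,0,0],1],[[0,0,-0.006],[0,0,0],1],[[0,0,-0.003],[0,0,0],1],[[0,0,0],[0,0,0],1],[[0,0,0],[0,0,0],1],[[0,0,0],[0,0,0],1]]'

```text
clock: 16.47
tool_pos: [0.5577, 0.0491, 0.1723]
orientation: [180.0, -0.0, -116.3]
force: [-0.1, 0.1, -0.3]
opening: 0.0612
```

```bash
python3 - <<'E'
from plant import telemetry,optics
import cv2
o=telemetry.get_obs();print(o["clock"],o["tool_pos"],o["orientation"],o["force"],o["moment"],o["opening"])
im=optics.snapshot("scene")[:,:,::-1]; cv2.imwrite("pics/s9.png",im)
a=im[120:255,200:335]; cv2.imwrite("pics/s9c.png",cv2.resize(a,None,fx=4.4,fy=4.4,interpolation=cv2.INTER_CUBIC))
cv2.imwrite("pics/t9.png",optics.snapshot("top")[:,:,::-1])
E
```

```text
16.4667 [0.55770799 0.04909048 0.17229786] [ 1.79978505e+02 -1.19178538e-02 -1.16274155e+02] [-0.14393462  0.10796911 -0.30270438] [ 0.08836728 -0.07658519  0.01046089] 0.06119147292445502
```

View pics/s9c.png

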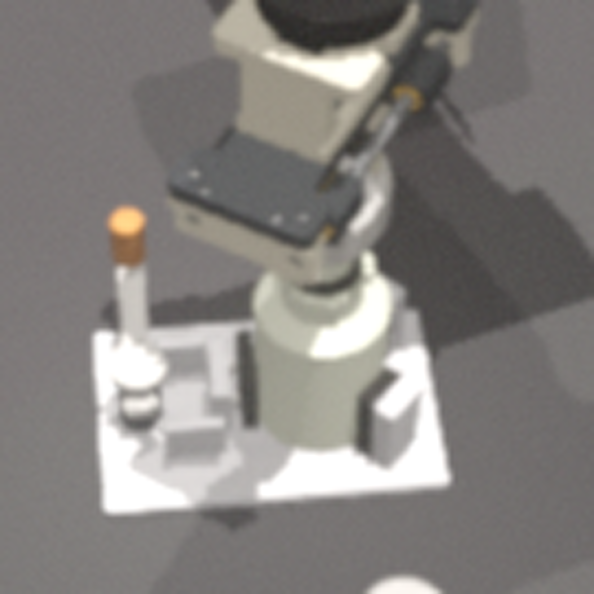

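View pics/s9.png

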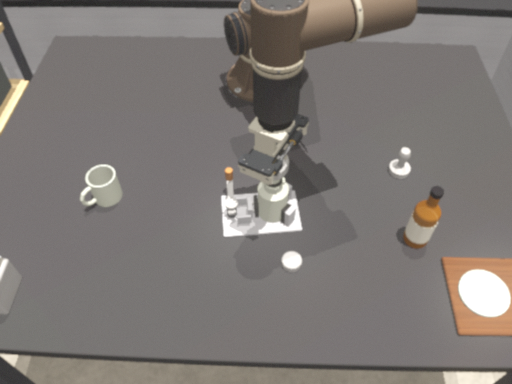

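View pics/t9.png

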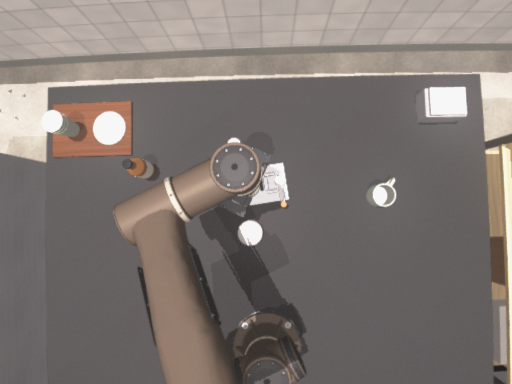

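The neck is bare at crop (322,290), the jar is upright, and the knob is still at its closed place at (127,235). The lid is in the jaws above the mouth, and the mug, syrup bottle and tamper have not moved. Handing in.

```bash
python3 - <<'E'
from plant import ctrl
print(ctrl.close_job())
E
```

```text
the job is handed in; nothing more can be done
None
```

The jar is clamped, and the arm is holding the unscrewed lid level about 33 mm above the jar's mouth. I handed the job in at about 16.5 s.

- **Clamp:** I swung the handle clockwise with the jaws loosely around the knob until it met the stop. The push there peaked at about 34 N, from the fingers. Afterwards the cameras put the handle at -172.3° and -173.8°, against about -172.4° expected for closed.
- **Unscrewing:** I turned the gripped lid about 60° anticlockwise. The upward force rose gradually from about 5 N to 10–12 N instead of jumping, so I can't say exactly at which angle the threads let go. It levelled off at 58–60°. Small test lifts then showed the lid was free.
- **Last checks:** The opening still reads 61 mm, the tool tilt is below 0.1° and the outside force is close to zero. The last picture shows a bare neck, the jar upright, the handle closed, and the mug, syrup bottle and tamper where they were.
- **Disagreements:** The two cameras differed by 3–4 mm on where the lid was. I gripped at a position between them, and the sideways force was only a few newtons. While lifting, the lid brushed the neck with about 5 N sideways, and this dropped to zero once it was clear.

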